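# Find the loose levelling bolt and hold its lock-nut cover open

### The job

Going from the robot's left to its right, tap the bolt head of each of the three levelling mounts lightly with the fingertips to find the one that is loose (it sinks when tapped and stays down). Then lift the hinged cover on that mount by at least 45 degrees and finish while still holding it up by the gripper, so that the lock nut under it can be reached; the cover falls shut if let go. Keep the other two covers shut and leave the other things on the shelf where they are.

Things in the scene. Friction and masses are not known exactly. Their poses are not given: they have to be found in the camera images.
- mount_left: One of three like dark iron levelling mounts fixed in a row across the shelf; this is the left one, seen from the robot. Foot 136 x 76 mm, yawed up to 20 degrees. Origin: centre of its underside, on the shelf; own x runs from the bolt end (nearer the robot) to the cover's hinge end, z up. Boss under the bolt: 66 mm wide, top 44 mm up.
- bolt_left: Upright steel bolt of this mount, head 22 mm across, 12 mm high; origin: centre of the head's top, 66 mm above the shelf, at mount x = -46 mm, y = 0. All three look the same. Which is loose changes. A tight bolt gives less than 2 mm; the one loose bolt sinks 6 mm under about 2 N to a firm stop and stays down.
- cover_left (a joint): Hinged aluminium cover over this mount's lock-nut pocket: plate 74 (along x) x 64 x 5 mm, its top 48 mm above the shelf when shut. rad: 0 shut (start), grows as the fin end (nearer the bolt) is lifted, stop at 1.3. The hinge axis is the mount's y direction, at mount x = +58 mm, z = 43 mm. About 0.16 kg, swings freely, and falls shut whenever it is let go.
- fin_left (a point): Lifting fin standing on this cover, 26 mm long (mount x), 12 mm thick (mount y), 28 mm high (top 76 mm above the shelf when shut); pinch it across mount y. Point: centre of the fin; when shut at mount x = 0, y = 0, z = 62 mm. It turns with the cover.
- mount_mid: One of three like dark iron levelling mounts fixed in a row across the shelf; this is the middle one, seen from the robot. Foot 136 x 76 mm, yawed up to 20 degrees. Origin: centre of its underside, on the shelf; own x runs from the bolt end (nearer the robot) to the cover's hinge end, z up. Boss under the bolt: 66 mm wide, top 44 mm up.
- bolt_mid: Upright steel bolt of this mount, head 22 mm across, 12 mm high; origin: centre of the head's top, 66 mm above the shelf, at mount x = -46 mm, y = 0. All three look the same. Which is loose changes. A tight bolt gives less than 2 mm; the one loose bolt sinks 6 mm under about 2 N to a firm stop and stays down.
- cover_mid (a joint): Hinged aluminium cover over this mount's lock-nut pocket: plate 74 (along x) x 64 x 5 mm, its top 48 mm above the shelf when shut. rad: 0 shut (start), grows as the fin end (nearer the bolt) is lifted, stop at 1.3. The hinge axis is the mount's y direction, at mount x = +58 mm, z = 43 mm. About 0.16 kg, swings freely, and falls shut whenever it is let go.
- fin_mid (a point): Lifting fin standing on this cover, 26 mm long (mount x), 12 mm thick (mount y), 28 mm high (top 76 mm above the shelf when shut); pinch it across mount y. Point: centre of the fin; when shut at mount x = 0, y = 0, z = 62 mm. It turns with the cover.
- mount_right: One of three like dark iron levelling mounts fixed in a row across the shelf; this is the right one, seen from the robot. Foot 136 x 76 mm, yawed up to 20 degrees. Origin: centre of its underside, on the shelf; own x runs from the bolt end (nearer the robot) to the cover's hinge end, z up. Boss under the bolt: 66 mm wide, top 44 mm up.
- bolt_right: Upright steel bolt of this mount, head 22 mm across, 12 mm high; origin: centre of the head's top, 66 mm above the shelf, at mount x = -46 mm, y = 0. All three look the same. Which is loose changes. A tight bolt gives less than 2 mm; the one loose bolt sinks 6 mm under about 2 N to a firm stop and stays down.
- cover_right (a joint): Hinged aluminium cover over this mount's lock-nut pocket: plate 74 (along x) x 64 x 5 mm, its top 48 mm above the shelf when shut. rad: 0 shut (start), grows as the fin end (nearer the bolt) is lifted, stop at 1.3. The hinge axis is the mount's y direction, at mount x = +58 mm, z = 43 mm. About 0.16 kg, swings freely, and falls shut whenever it is let go.
- fin_right (a point): Lifting fin standing on this cover, 26 mm long (mount x), 12 mm thick (mount y), 28 mm high (top 76 mm above the shelf when shut); pinch it across mount y. Point: centre of the fin; when shut at mount x = 0, y = 0, z = 62 mm. It turns with the cover.
- sine_block: Bystander: aluminium sine block 50 x 140 mm, 41 mm high with its two steel rollers; origin centre of underside.
- reamer_tube: Bystander: chrome reamer in a clear plastic tube with black square ends, 170 mm along its y, 28 mm high; origin under its centre.
- hammer: Bystander: copper soft hammer lying along its x, 230 mm long, head 90 mm wide at +x, 34 mm high; origin under its middle.
- tail_clamp: Bystander: rusty tailstock clamp, 60 x 100 mm, 62 mm high with its stud; origin centre of underside.

How it is judged:
On the way, in this order (a step that is already met when the one before it is completed fails the run):
1. the left bolt is tapped with the fingers (over 1 N) (contact force between bolt_left and the fingers above 1 N).
2. the middle bolt is tapped with the fingers (over 1 N) (contact force between bolt_mid and the fingers above 1 N).
3. the right bolt is tapped with the fingers (over 1 N) (contact force between bolt_right and the fingers above 1 N).
4. the cover of the bolt that sank is lifted open (((z of bolt_left in the frame of mount_left below 0.062 m and value of joint cover_left above 0.75 rad) or (z of bolt_mid in the frame of mount_mid below 0.062 m and value of joint cover_mid above 0.75 rad) or (z of bolt_right in the frame of mount_right below 0.062 m and value of joint cover_right above 0.75 rad))), for 0.2 s.
At the end, for the whole second after the job is handed in: The cover on the mount whose bolt has sunk (4 mm or more) is open by more than 0.75 rad (43 degrees), still (under 0.15 rad/s) and held by the fingers (over 0.2 N between fingers and cover); the other two covers are shut (under 0.1 rad) (((z of bolt_left in the frame of mount_left below 0.062 m and value of joint cover_left above 0.75 rad and velocity of joint cover_left between -0.15 and 0.15 rad/s and contact force between the fingers and cover_left above 0.2 N and value of joint each of cover_mid, cover_right below 0.1 rad) or (z of bolt_mid in the frame of mount_mid below 0.062 m and value of joint cover_mid above 0.75 rad and velocity of joint cover_mid between -0.15 and 0.15 rad/s and contact force between the fingers and cover_mid above 0.2 N and value of joint each of cover_left, cover_right below 0.1 rad) or (z of bolt_right in the frame of mount_right below 0.062 m and value of joint cover_right above 0.75 rad and velocity of joint cover_right between -0.15 and 0.15 rad/s and contact force between the fingers and cover_right above 0.2 N and value of joint each of cover_left, cover_mid below 0.1 rad))); the arm keeps its last pose, push and grip.
It fails at once if a cover is opened (over 0.2 rad) whose bolt has not sunk ((value of joint cover_left above 0.2 rad and not (z of bolt_left in the frame of mount_left below 0.062 m)) or (value of joint cover_mid above 0.2 rad and not (z of bolt_mid in the frame of mount_mid below 0.062 m)) or (value of joint cover_right above 0.2 rad and not (z of bolt_right in the frame of mount_right below 0.062 m))).
It fails at once if a bolt is struck hard (over 50 N) (contact force between any of bolt_left, bolt_mid, bolt_right and the fingers above 50 N).
It fails at once if a bystander is moved by more than 30 mm (distance of any of sine_block, reamer_tube, hammer, tail_clamp from where it was at the start of the episode above 0.03 m).
It also fails if it takes over 51 s, if anything falls off the work surface, if the arm or the gripper's body presses on something with over 40 N, if the wrist force passes 120 N, or if a joint passes its speed limit or range.

### The arm

A 6-joint arm with a two-finger parallel gripper is mounted at the origin on the work surface. World frame = base frame: x ahead of the robot, y to its left, z up, the work surface at z = 0. Lengths are in m, angles in rad, forces in N, time in s.
With the tool pointing down it reaches from about 0.375 to 0.9 m from the base axis. Payload 3.1 kg.
Tool frame: the origin (TCP) lies at the very end of the fingers, on their centre line; the grasp point (between the pads) lies 19 mm behind it (manip.pinch_z is the distance from the TCP to the grasp point, in m); z points along the fingers, y is the direction in which the jaws open and shut (so a half turn about z gives the same grasp; the last joint's range is limited). The gripper opens to 85 mm and grips with 20 to 120 N. Pads are 22 mm wide; open, the fingers measure 114 mm over their backs; the gripper's body (76 mm by 85 mm) begins 54 mm behind the grasp point. The pads swing forward as they close: fully open they stand 13 mm farther back than shut.
Start: joints at [-0.178, 0.527, 1.433, -0, 1.181, -0.178], TCP at [0.625, 0, 0.231] pointing down, gripper open.
Joint ranges: [-3.08, 3.08], [-0.75, 2.2], [0.22, 2.44], [-1.43, 4.57], [0, 2.65], [-2.85, 2.85]. Speed limits (rad/s): [2.79, 2.79, 3.14, 3.14, 3.14, 3.14].

### API

Orientations are given as a unit quaternion [x, y, z, w].
In Python, from station import manip gives the robot as it stands.
- The arm moves only by the tool drive_tool, never from a script. Its argument "increments" is a list of rows, each a list of 7 numbers: the closure in counts, from 0 (fully open) to 255 (shut), then the shift along the tool's x, y, z in cm, then the turn, a rotation vector about the tool's x, y, z in rad. A call has 1 to 20 rows; each row is the pose to reach, as a shift and turn from the pose commanded when the call began, along the tool's axes at that moment; what a row does not reach only later rows make up. A row lasts 1/10 s, in which the tool goes at most 50 mm and 8.59 degrees, less where a joint would pass 70% of its speed; a pose out of reach is approached as far as the arm can. A call with a gripper value outside its range is refused whole. The fingers move at their own pace and stop on an object; "force" is the grip in N (left out, the last holds). Time passes only in rows, so rows that repeat a pose let the fingers close. It gives the time, the measured TCP pose, the force and the opening at its end, in the units of the state.
- manip.sense(): the state, without advancing time (a new reading comes with each control period).
- manip.snapshot(name): name is "scene" or "side" or "wrist"; returns the picture (480x640x3 uint8, red, green, blue); there is no depth.
- manip.camera_model(name): a dict with "mtx" (3x3 intrinsics, pixels), "cam_to_world" (4x4, takes a point from camera to world coordinates). Camera axes: x right, y down, z forward; pixel columns grow to the right and rows downward; lengths in m; the calibration is good to about 2 mm. A picture is of the moment at which its call begins: read the wrist's pose just before it. camera_model takes no time and is no camera call; for the wrist camera it gives the pose at the moment of the call.
- manip.sign_off(): hands the job in, once; it reports no verdict.
The state is a dict: "t": time; "q": joint angles; "qd": joint speeds; "tau": joint torques, N m; "tcp_pos": TCP position; "tool_rot": TCP orientation; "force": force on the tool from outside, world axes, zero at the start; "ft_torque": the same for the moment, N m; "finger_gap": opening from 0.0 (shut) to 1.0 (fully open).
Only numpy, scipy, OpenCV 4.12 (cv2) and the standard library are available. Lean on these libraries where they do the work, as an engineer would, in place of code of your own. Each camera call takes 0.05 s, during which the arm holds its last target. There are 200 camera calls.

## Working session

There is one attempt and no reset: what is moved stays moved. The work goes in short steps, Python scripts to look and compute and a tool call to move; the robot and the scene stay as the last step left them, time stands still between calls to the robot, and variables do not carry over. Pictures are saved under pics/ and viewed, about 8 in all and at most 12, crops included, and the job is handed in when it is done.

Besides the shell and the picture viewer there is one more tool, called after "Emit:" as name(argument=value, ...), one argument or row to a line, values as JSON. drive_tool: Moves the arm, as the interface text tells. Its arguments: {"type":"object","properties":{"increments":{"type":"array","items":{"type":"array","items":{"type":"number"}}},"force":{"type":"number"}},"required":["increments"]}

```bash
mkdir -p pics; ls; python3 - <<'E'
from station import manip
import cv2,numpy as np
s=manip.sense();print(s['t'],s['tcp_pos'],s['tool_rot'],s['force'],manip.pinch_z)
a=manip.snapshot('scene');b=manip.snapshot('side')
for n,i in(('scene',a),('side',b)):
    cv2.imwrite(f'pics/{n}0.png',i[:,:,::-1]);m=manip.camera_model(n);print(n,np.round(m['mtx'],1).tolist(),np.round(m['cam_to_world'],3).tolist())
E
```

```text
pics
0.0 [6.24296815e-01 1.18553292e-04 2.30326901e-01] [ 7.07130145e-01  7.07082581e-01 -6.16707147e-04 -8.95416231e-04] [1.14831839 0.09663733 0.02375588] 0.0187
scene [[455.9, 0.0, 316.7], [0.0, 455.9, 240.4], [0.0, 0.0, 1.0]] [[-0.369, 0.633, -0.68, 1.294], [0.929, 0.266, -0.257, 0.272], [0.018, -0.727, -0.687, 0.775], [0.0, 0.0, 0.0, 1.0]]
side [[486.8, 0.0, 324.5], [0.0, 486.8, 239.7], [0.0, 0.0, 1.0]] [[0.994, -0.085, 0.075, 0.501], [-0.113, -0.699, 0.706, -0.906], [-0.007, -0.71, -0.704, 0.999], [0.0, 0.0, 0.0, 1.0]]
```

View pics/scene0.png

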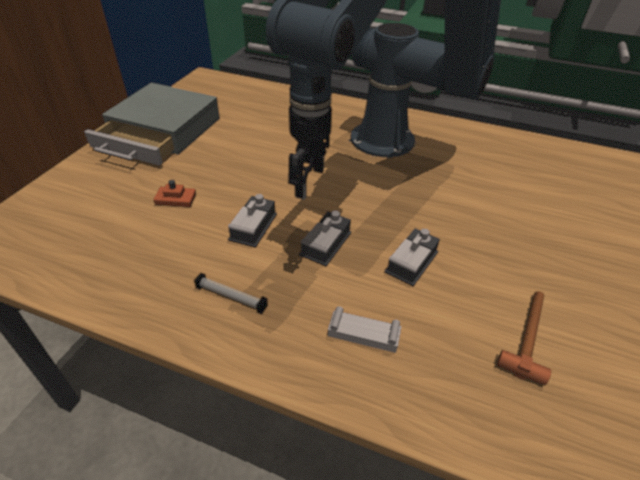

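View pics/side0.png

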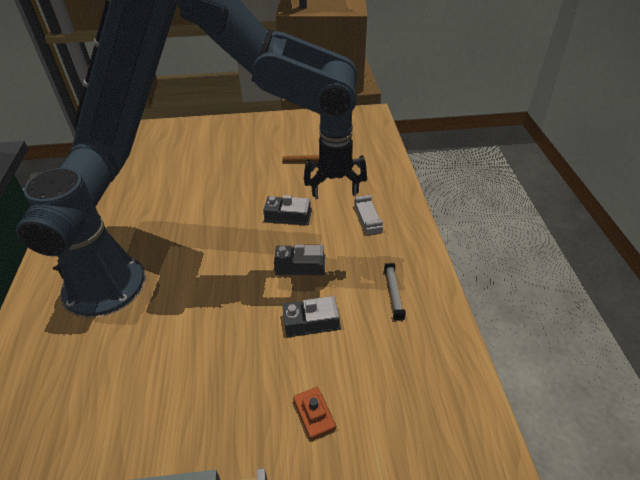

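The scene view has the mounts at about (413,255) for left, (326,237) for middle and (252,220) for right. In the side view they are at (287,208), (300,260) and (311,315). I'll enlarge these areas to pick out the bolt and fin features.

```bash
python3 - <<'E'
import cv2,numpy as np
a=cv2.imread('pics/scene0.png');b=cv2.imread('pics/side0.png')
def crop(i,x,y,w,h,k):
    c=cv2.resize(i[y:y+h,x:x+w],None,fx=k,fy=k,interpolation=cv2.INTER_CUBIC)
    c=np.clip(255*(c/255.)**.7,0,255).astype(np.uint8)
    for u in range(0,w,10): cv2.line(c,(u*k,0),(u*k,5),(0,255,0),1);cv2.putText(c,str(x+u),(u*k,16),0,.35,(0,255,0),1)
    for v in range(10,h,10): cv2.line(c,(0,v*k),(5,v*k),(0,255,0),1);cv2.putText(c,str(y+v),(6,v*k+4),0,.35,(0,255,0),1)
    return c
A=[crop(a,x,y,66,74,6) for x,y in((382,220),(293,202),(221,187))]
cv2.imwrite('pics/cs.png',cv2.resize(np.hstack(A),None,fx=.67,fy=.67,interpolation=cv2.INTER_AREA)) if 0 else cv2.imwrite('pics/cs.png',np.hstack([crop(a,x,y,66,74,4) for x,y in((382,220),(293,202),(221,187))]))
cv2.imwrite('pics/cd.png',np.hstack([crop(b,x,y,66,50,4) for x,y in((256,182),(267,232),(277,288))]))
s=np.vstack([cv2.imread('pics/cs.png'),cv2.imread('pics/cd.png')]);print(s.shape);cv2.imwrite('pics/c.png',s)
E
```

```text
(496, 792, 3)
```

View pics/c.png

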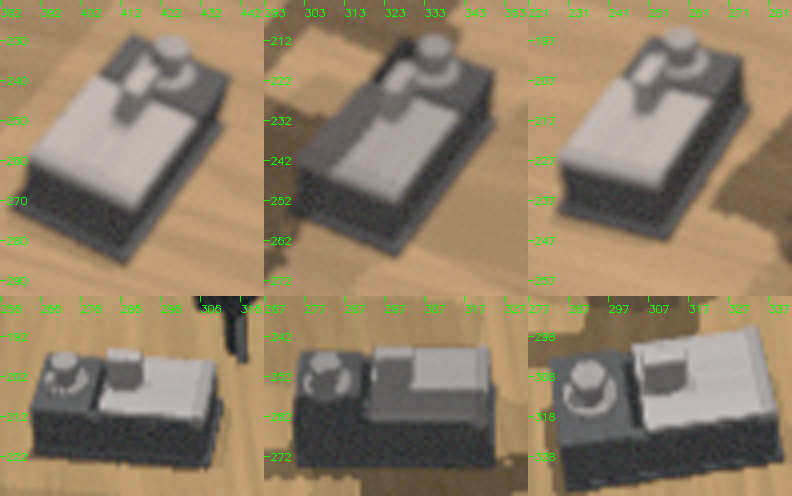

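The crops show the bolt heads, fins and plate corners clearly. I'll cast rays through those pixels onto planes at the known heights.

```bash
cat > h.py <<'E'
import numpy as np
from station import manip
def ray(cam,uv,z,M=None):
    m=M or manip.camera_model(cam);T=np.array(m['cam_to_world']);d=T[:3,:3]@np.linalg.solve(np.array(m['mtx']),[*uv,1]);o=T[:3,3]
    return (o+d*(z-o[2])/d[2])[:2]
E
python3 - <<'E'
from h import *
P={'left':dict(bolt=((425.2,230.7),(272.2,197.3)),fin=((417.5,239.2),(287.2,196.2)),c=[(390,258.2),(416.2,271.7),(431.2,250.5)],d=[(280.7,211),(308,211.7),(310,198.2)]),
'mid':dict(bolt=((335.8,212),(282.5,247.3)),fin=((327.2,221.5),(299.2,246)),c=[(302.5,243.2),(326.5,251.2),(341.5,230)],d=[(293,262.5),(322.7,262.5),(323,245)]),
'right':dict(bolt=((259.3,196),(293,305.7)),fin=((251.5,204.5),(311.2,301.5)),c=[(229.2,226.2),(254,233.2),(266.7,211.2)],d=[(306.2,322),(338.7,316),(333.7,296.5)])}
for n,p in P.items():
    B=[ray(c,q,.066) for c,q in zip(('scene','side'),p['bolt'])];F=[ray(c,q,.076) for c,q in zip(('scene','side'),p['fin'])]
    C=[ray('scene',q,.048) for q in p['c']];D=[ray('side',q,.048) for q in p['d']]
    print(n,'bolt',np.round(B,4).tolist(),'fin',np.round(F,4).tolist())
    v=np.mean(F,0)-np.mean(B,0);a=lambda v:round(np.degrees(np.arctan2(v[1],v[0])),1)
    print('  yaw b-f',a(v),'len',np.linalg.norm(v),'scene',a(C[1]-C[2]),a(C[0]-C[1])+90,'side',a(D[1]-D[0]),a(D[2]-D[1])-90,'cdiag ctr',(C[0]+C[2])/2,(D[0]+D[2])/2)
E
```

```text
left bolt [[0.4627, 0.2282], [0.4664, 0.2272]] fin [[0.5097, 0.2186], [0.5111, 0.2147]]
  yaw b-f -13.5 len 0.047143156721480485 scene -12.4 -15.799999999999997 side -9.2 -10.799999999999997 cdiag ctr [0.5336768  0.21341352] [0.53399517 0.20674048]
mid bolt [[0.48, 0.0125], [0.486, 0.0143]] fin [[0.5319, 0.0095], [0.5306, 0.0039]]
  yaw b-f -8.0 len 0.04870209432553323 scene -5.3 -3.0 side -6.9 -7.099999999999994 cdiag ctr [0.55596381 0.00733883] [ 5.53524721e-01 -1.21255603e-04]
right bolt [[0.496, -0.1865], [0.5007, -0.1846]] fin [[0.5445, -0.1822], [0.5448, -0.185]]
  yaw b-f 2.4 len 0.04633868700708497 scene 5.6 0.7000000000000028 side 5.9 4.099999999999994 cdiag ctr [ 0.56592399 -0.18225148] [ 0.56576902 -0.18845457]
```

Both views agree to about 3–6 mm. I'm using bolts at L (0.465, 0.228), M (0.483, 0.0135), R (0.498, −0.1855) and yaws of about −12°, −6° and +4°. Next I'll close the gripper, turn 90° about the tool z axis, and move above the left bolt.

Emit:
drive_tool(
  increments=[
    [255,4,-3,1,0,0,0.14],
    [255,8,-6,2,0,0,0.28],
    [255,12,-9,4,0,0,0.42],
    [255,16,-12,6,0,0,0.57],
    [255,20,-15,8,0,0,0.71],
    [255,22.7,-16,9,0,0,0.85],
    [255,22.7,-16,9,0,0,1.0],
    [255,22.7,-16,9,0,0,1.14],
    [255,22.7,-16,9,0,0,1.28],
    [255,22.7,-16,9,0,0,1.42],
    [255,22.7,-16,9,0,0,1.571],
    [255,22.7,-16,9,0,0,1.571],
    [255,22.7,-16,9,0,0,1.571],
  ],
  force=30,
)

```text
t: 1.4
tcp_pos: [0.4648, 0.227, 0.1411]
tool_rot: [1.0, 0.001, -0.0, 0.0]
force: [0.2, 0.9, 0.6]
finger_gap: 0.0
```

```bash
python3 - <<'E'
from h import *
import cv2
s=manip.sense();print(s['t'],s['tcp_pos'],s['tool_rot'],s['force'],s['finger_gap'],s['q'])
m=manip.camera_model('wrist');a=manip.snapshot('wrist');cv2.imwrite('pics/w1.png',a[:,:,::-1])
T=np.array(m['cam_to_world']);print(np.round(T,4).tolist(),np.round(m['mtx'],1).tolist())
def pr(p): c=np.linalg.inv(T)@[*p,1];u=np.array(m['mtx'])@c[:3];return np.round(u[:2]/u[2],1)
print('bolt',pr((.4645,.2275,.066)),'fin',pr((.5104,.2167,.076)),'tip',pr(s['tcp_pos']))
E
```

```text
1.4 [0.46479066 0.22699518 0.14111298] [ 9.99998893e-01  1.46272887e-03 -2.66071497e-04  6.76742170e-05] [0.19629672 0.89736298 0.60722028] 0.0003630341227183066 [ 2.38039090e-01  5.18064477e-01  1.78734613e+00 -9.23561342e-06
  8.36731094e-01  1.80591615e+00]
[[0.004, -0.9449, -0.3273, 0.5498], [-1.0, -0.0039, -0.0011, 0.2266], [-0.0003, 0.3273, -0.9449, 0.2844], [0.0, 0.0, 0.0, 1.0]] [[388.8, 0.0, 322.9], [0.0, 388.8, 242.8], [0.0, 0.0, 1.0]]
bolt [320.9 257.8] fin [341.  185.4] tip [321.2 322.3]
```

View pics/w1.png

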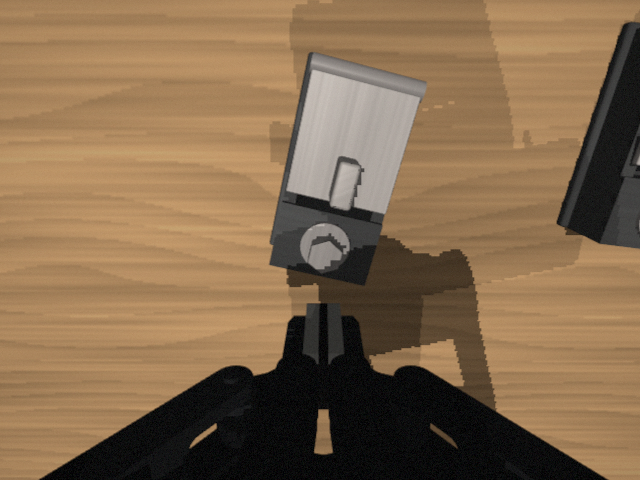

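The wrist view shows the left bolt head at about (325,251) and the fin at (346,184). That is within 4 mm of my estimate, so I'll correct and descend to about 3 mm above the head.

Emit:
drive_tool(
  increments=[
    [255,0.3,0.15,4,0,0,0],
    [255,0.3,0.15,6.5,0,0,0],
    [255,0.3,0.15,7.2,0,0,0],
    [255,0.3,0.15,7.2,0,0,0],
  ],
)

```text
t: 1.85
tcp_pos: [0.4673, 0.2253, 0.0685]
tool_rot: [1.0, 0.0, -0.001, 0.0]
force: [0.3, 0.8, -0.9]
finger_gap: 0.003
```

Emit:
drive_tool(
  increments=[
    [255,0,0,0.1,0,0,0],
    [255,0,0,0.2,0,0,0],
    [255,0,0,0.3,0,0,0],
    [255,0,0,0.35,0,0,0],
    [255,0,0,0.35,0,0,0],
  ],
)

```text
t: 2.35
tcp_pos: [0.4681, 0.2256, 0.0662]
tool_rot: [1.0, -0.0, 0.0, -0.0]
force: [-0.0, 0.7, -0.3]
finger_gap: -0.001
```

Emit:
drive_tool(
  increments=[
    [255,0,0,0.05,0,0,0],
    [255,0,0,0.1,0,0,0],
    [255,0,0,0.1,0,0,0],
  ],
)

```text
t: 2.65
tcp_pos: [0.4682, 0.2256, 0.0655]
tool_rot: [1.0, -0.0, 0.0, -0.0]
force: [-0.8, -0.3, 6.1]
finger_gap: -0.0
```

Emit:
drive_tool(
  increments=[
    [255,0,0,0.05,0,0,0],
    [255,0,0,0.1,0,0,0],
    [255,0,0,0.1,0,0,0],
  ],
)

```text
t: 2.95
tcp_pos: [0.4682, 0.2256, 0.0654]
tool_rot: [1.0, 0.0, 0.001, -0.0]
force: [-2.9, -1.5, 13.4]
finger_gap: -0.001
```

The left bolt holds at 13 N with z staying at 65.4 mm, so it is tight. Next is the middle bolt.

Emit:
drive_tool(
  increments=[
    [255,0,0,-4,0,0,0],
    [255,0.4,3,-7.5,0,0,0],
    [255,0.8,8,-7.5,0,0,0],
    [255,1,12,-7.5,0,0,0],
    [255,1.4,16.5,-7.5,0,0,0],
    [255,1.7,21.4,-7.5,0,0,0],
    [255,1.7,21.4,-7.5,0,0,0],
    [255,1.7,21.4,-7.5,0,0,0],
  ],
)

```text
t: 3.75
tcp_pos: [0.4849, 0.0104, 0.1387]
tool_rot: [1.0, -0.002, -0.0, -0.0]
force: [-0.1, 0.0, -0.5]
finger_gap: 0.001
```

```bash
cat >> h.py <<'E'
import cv2
def look(name,pts):
    s=manip.sense();m=manip.camera_model('wrist');a=manip.snapshot('wrist');cv2.imwrite(f'pics/{name}.png',a[:,:,::-1])
    np.savez(f'pics/{name}.npz',T=m['cam_to_world'],K=m['mtx'])
    print(s['t'],np.round(s['tcp_pos'],4),np.round(s['force'],1))
    T=np.array(m['cam_to_world'])
    for p in pts: c=np.linalg.inv(T)@[*p,1];u=np.array(m['mtx'])@c[:3];print(p,np.round(u[:2]/u[2],1))
def wray(name,uv,z): 
    d=np.load(f'pics/{name}.npz');return ray('',uv,z,dict(mtx=d['K'],cam_to_world=d['T']))
E
python3 -c "
from h import *
look('w2',[(.485,.0125,.066),(.5312,.0067,.076)])
print(wray('w2',(325,251),.066))"
```

```text
3.75 [0.4849 0.0104 0.1387] [-0.1  0.  -0.5]
(0.485, 0.0125, 0.066) [318.3 258.6]
(0.5312, 0.0067, 0.076) [328.4 184.7]
[0.48982704 0.00849432]
```

View pics/w2.png

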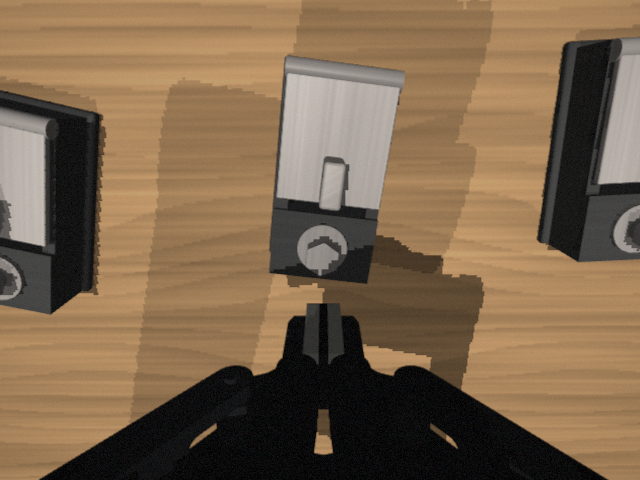

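In the middle view the bolt is at about (322,253) and the fin at (333,185), so I shift x by +3 mm and descend.

Emit:
drive_tool(
  increments=[
    [255,0.3,0,4,0,0,0],
    [255,0.3,0,6.5,0,0,0],
    [255,0.3,0,7.1,0,0,0],
    [255,0.3,0,7.2,0,0,0],
    [255,0.3,0,7.3,0,0,0],
    [255,0.3,0,7.3,0,0,0],
  ],
)

```text
t: 4.4
tcp_pos: [0.4887, 0.0119, 0.0668]
tool_rot: [1.0, 0.0, 0.001, 0.0]
force: [0.4, -0.0, -0.5]
finger_gap: -0.001
```

Emit:
drive_tool(
  increments=[
    [255,0,0,0.05,0,0,0],
    [255,0,0,0.1,0,0,0],
    [255,0,0,0.1,0,0,0],
  ],
)

```text
t: 4.7
tcp_pos: [0.4882, 0.0114, 0.0652]
tool_rot: [1.0, -0.0, 0.0, 0.0]
force: [-0.1, 0.2, 1.6]
finger_gap: -0.005
```

Emit:
drive_tool(
  increments=[
    [255,0,0,0.05,0,0,0],
    [255,0,0,0.1,0,0,0],
    [255,0,0,0.1,0,0,0],
  ],
)

```text
t: 5.0
tcp_pos: [0.4882, 0.0114, 0.0639]
tool_rot: [1.0, -0.0, 0.0, 0.0]
force: [-0.0, -0.0, 1.7]
finger_gap: -0.002
```

It is giving way under 1.7 N and looks loose. I'll follow it to the stop in small steps.

Emit:
drive_tool(
  increments=[
    [255,0,0,0.1,0,0,0],
    [255,0,0,0.2,0,0,0],
    [255,0,0,0.3,0,0,0],
    [255,0,0,0.35,0,0,0],
    [255,0,0,0.35,0,0,0],
  ],
)

```text
t: 5.5
tcp_pos: [0.4879, 0.0115, 0.0602]
tool_rot: [1.0, -0.0, -0.0, -0.0]
force: [0.3, 0.1, 1.2]
finger_gap: -0.004
```

Emit:
drive_tool(
  increments=[
    [255,0,0,0.05,0,0,0],
    [255,0,0,0.1,0,0,0],
    [255,0,0,0.15,0,0,0],
    [255,0,0,0.15,0,0,0],
  ],
)

```text
t: 5.9
tcp_pos: [0.4879, 0.0115, 0.0593]
tool_rot: [1.0, -0.0, 0.0, 0.0]
force: [-0.4, -0.2, 6.0]
finger_gap: 0.001
```

The middle bolt sank 6 mm to a firm stop, so it is the loose one. The right bolt still has to be tapped.

Emit:
drive_tool(
  increments=[
    [255,0,0,-4,0,0,0],
    [255,0.2,3,-8,0,0,0],
    [255,0.5,8,-8,0,0,0],
    [255,0.8,12,-8,0,0,0],
    [255,1.1,16,-8,0,0,0],
    [255,1.4,19.9,-8,0,0,0],
    [255,1.4,19.9,-8,0,0,0],
    [255,1.4,19.9,-8,0,0,0],
  ],
)

```text
t: 6.7
tcp_pos: [0.5011, -0.1878, 0.1383]
tool_rot: [1.0, -0.001, -0.001, -0.001]
force: [-0.0, 0.5, -0.3]
finger_gap: -0.002
```

```bash
python3 -c "
from h import *
look('w3',[(.502,-.187,.066),(.5447,-.185,.076)])
# middle mount from w2: bolt, fin top, plate corners
f=lambda u,z:np.round(wray('w2',u,z),4)
print('w2 bolt',f((322,253),.066),'fin',f((333,187),.076))
a,b,c,d=[f(u,.048) for u in((275,208),(286,72),(402,86),(380,211))]
an=lambda v:np.degrees(np.arctan2(v[1],v[0]))
print(a,b,c,d,an(b-a),an(c-d),an(a-d)-90,an(b-c)-90)"
```

```text
6.7 [ 0.5011 -0.1878  0.1383] [-0.   0.5 -0.3]
(0.502, -0.187, 0.066) [320.5 257.5]
(0.5447, -0.185, 0.076) [316.4 189.8]
w2 bolt [0.4886 0.0103] fin [0.53   0.0042]
[0.5116 0.0393] [0.5887 0.0299] [ 0.5814 -0.0347] [ 0.5095 -0.0257] -6.951171495807271 -7.1348239112012575 -1.8504507686701146 -6.4472501527657045
```

View pics/w3.png

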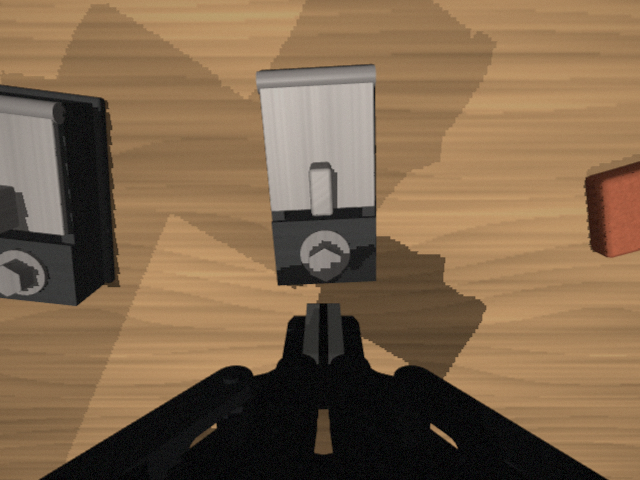

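The right bolt at (324,257) sits almost where predicted, with the fin at (320,189). Now I descend.

Emit:
drive_tool(
  increments=[
    [255,0.1,0,4,0,0,0],
    [255,0.1,0,6.5,0,0,0],
    [255,0.1,0,7.1,0,0,0],
    [255,0.1,0,7.2,0,0,0],
    [255,0.1,0,7.3,0,0,0],
    [255,0.1,0,7.3,0,0,0],
  ],
)

```text
t: 7.35
tcp_pos: [0.5035, -0.1873, 0.0666]
tool_rot: [1.0, 0.0, 0.001, 0.0]
force: [-0.5, 0.5, -0.1]
finger_gap: 0.004
```

Emit:
drive_tool(
  increments=[
    [255,0,0,0.05,0,0,0],
    [255,0,0,0.1,0,0,0],
    [255,0,0,0.1,0,0,0],
  ],
)

```text
t: 7.65
tcp_pos: [0.5033, -0.1876, 0.0656]
tool_rot: [1.0, -0.0, 0.001, 0.0]
force: [0.2, 0.9, 5.1]
finger_gap: -0.004
```

Emit:
drive_tool(
  increments=[
    [255,0,0,0.05,0,0,0],
    [255,0,0,0.1,0,0,0],
    [255,0,0,0.1,0,0,0],
  ],
)

```text
t: 7.95
tcp_pos: [0.5034, -0.1877, 0.0655]
tool_rot: [1.0, -0.0, 0.001, 0.0]
force: [-1.6, 1.1, 12.5]
finger_gap: 0.002
```

The right bolt holds 12.5 N without moving, so it is tight too. Next I go to the middle fin with the jaws open and yawed 0.12 rad, and look from above.

Emit:
drive_tool(
  increments=[
    [255,0,0,-4,0,0,0],
    [150,0.3,-3,-8,0,0,0.02],
    [60,0.8,-7,-8,0,0,0.05],
    [0,1.5,-11,-8,0,0,0.08],
    [0,2.2,-15,-8,0,0,0.1],
    [0,2.75,-19.2,-8,0,0,0.12],
    [0,2.75,-19.2,-8,0,0,0.12],
    [0,2.75,-19.2,-8,0,0,0.12],
  ],
  force=40,
)

```text
t: 8.75
tcp_pos: [0.5303, 0.0052, 0.1437]
tool_rot: [0.998, -0.059, -0.0, 0.0]
force: [-1.0, 0.3, 0.8]
finger_gap: 0.999
```

```bash
python3 -c "
from h import *
look('w4',[(.531,.0048,.076),(.4885,.0105,.06),(.5886,-.002,.048)])"
```

```text
8.75 [0.5303 0.0052 0.1437] [-1.   0.3  0.8]
(0.531, 0.0048, 0.076) [322.5 260.9]
(0.4885, 0.0105, 0.06) [321.4 312.4]
(0.5886, -0.002, 0.048) [322.6 154.2]
```

View pics/w4.png

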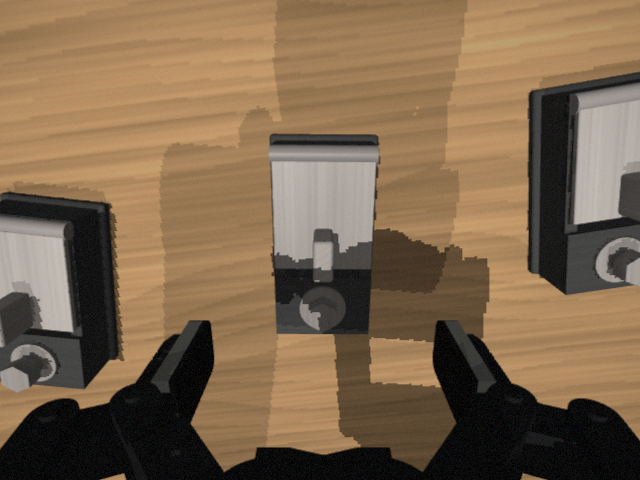

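The alignment is good, with the fin top centred at (323,261) and the hinge barrel at row 153, both as predicted. I'll descend around the fin and close.

Emit:
drive_tool(
  increments=[
    [0,0,0,3,0,0,0],
    [0,0,0,6,0,0,0],
    [0,0,0,8,0,0,0],
    [0,0,0,8.8,0,0,0],
    [0,0,0,9,0,0,0],
    [120,0,0,9,0,0,0],
    [160,0,0,9,0,0,0],
    [200,0,0,9,0,0,0],
    [255,0,0,9,0,0,0],
    [255,0,0,9,0,0,0],
    [255,0,0,9,0,0,0],
    [255,0,0,9,0,0,0],
  ],
  force=40,
)

```text
t: 10.0
tcp_pos: [0.5308, 0.0052, 0.0545]
tool_rot: [0.998, -0.06, 0.001, -0.0]
force: [0.2, 4.2, 5.4]
finger_gap: 0.126
```

```bash
python3 -c "
from h import *
s=manip.sense();p=s['tcp_pos'];print(np.round(p,4),s['finger_gap'],s['finger_gap']*85)
h=.0580-(p[0]-.531);k=p[2]-.043;print(h,k)
for t in np.arange(.05,1.01,.05):
  c,S=np.cos(t),np.sin(t);print('%.2f x %.2f z %.2f cm'%(t,100*(h-h*c+k*S),100*(k-h*S-k*c)))"
```

```text
[0.5308 0.0052 0.0545] 0.12632445567610462 10.737578732468892
0.058244213094216964 0.011455653715125955
0.05 x 0.06 z -0.29 cm
0.10 x 0.14 z -0.58 cm
0.15 x 0.24 z -0.86 cm
0.20 x 0.34 z -1.13 cm
0.25 x 0.46 z -1.41 cm
0.30 x 0.60 z -1.67 cm
0.35 x 0.75 z -1.93 cm
0.40 x 0.91 z -2.18 cm
0.45 x 1.08 z -2.42 cm
0.50 x 1.26 z -2.65 cm
0.55 x 1.46 z -2.88 cm
0.60 x 1.66 z -3.09 cm
0.65 x 1.88 z -3.29 cm
0.70 x 2.11 z -3.48 cm
0.75 x 2.34 z -3.66 cm
0.80 x 2.59 z -3.83 cm
0.85 x 2.84 z -3.99 cm
0.90 x 3.10 z -4.13 cm
0.95 x 3.37 z -4.26 cm
1.00 x 3.64 z -4.37 cm
```

The grip is on the fin, with the gap at 0.126. I'll lift along the hinge arc and check at 0.3 rad.

Emit:
drive_tool(
  increments=[
    [255,0.06,0,-0.3,0,-0.05,0],
    [255,0.14,0,-0.6,0,-0.1,0],
    [255,0.24,0,-0.85,0,-0.15,0],
    [255,0.34,0,-1.15,0,-0.2,0],
    [255,0.46,0,-1.4,0,-0.25,0],
    [255,0.6,0,-1.7,0,-0.3,0],
    [255,0.6,0,-1.7,0,-0.3,0],
  ],
  force=60,
)

```text
t: 10.7
tcp_pos: [0.5365, 0.0045, 0.0707]
tool_rot: [0.987, -0.06, -0.15, -0.01]
force: [-1.2, 4.3, 4.9]
finger_gap: 0.124
```

```bash
python3 -c "
from h import *
s=manip.sense();print(s['t'],s['tcp_pos'],s['force'],s['ft_torque'],s['finger_gap'],s['q'])
cv2.imwrite('pics/s5.png',cv2.resize(manip.snapshot('side')[200:290,250:370,::-1],None,fx=5,fy=5))"
```

```text
10.7 [0.5365303  0.00450915 0.07071422] [-1.20800014  4.30792475  4.87041611] [ 0.48167713 -0.05851744 -0.33191905] 0.12416937490882894 [-0.18915225  0.75395887  1.55896084 -0.02120561  1.12984577  1.51436683]
```

View pics/s5.png

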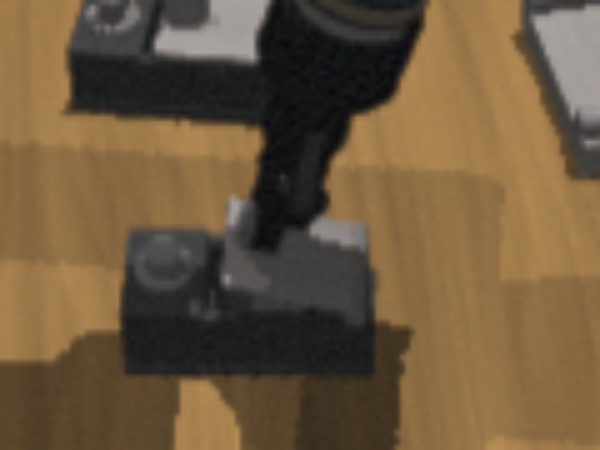

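The cover's front edge has lifted along with the fingers and the forces are small. The hinge sits at the same place in the tool frame, so the same arc table takes it a further 0.7 rad.

Emit:
drive_tool(
  increments=[
    [255,0.06,0,-0.3,0,-0.05,0],
    [255,0.14,0,-0.6,0,-0.1,0],
    [255,0.24,0,-0.85,0,-0.15,0],
    [255,0.34,0,-1.15,0,-0.2,0],
    [255,0.46,0,-1.4,0,-0.25,0],
    [255,0.6,0,-1.7,0,-0.3,0],
    [255,0.75,0,-1.95,0,-0.35,0],
    [255,0.75,0,-1.95,0,-0.35,0],
  ],
)

```text
t: 11.55
tcp_pos: [0.5491, 0.0029, 0.0867]
tool_rot: [0.946, -0.057, -0.319, -0.02]
force: [-1.0, 3.2, 1.9]
finger_gap: 0.125
```

Emit:
drive_tool(
  increments=[
    [255,0.06,0,-0.3,0,-0.05,0],
    [255,0.14,0,-0.6,0,-0.1,0],
    [255,0.24,0,-0.85,0,-0.15,0],
    [255,0.34,0,-1.15,0,-0.2,0],
    [255,0.46,0,-1.4,0,-0.25,0],
    [255,0.6,0,-1.7,0,-0.3,0],
    [255,0.75,0,-1.95,0,-0.35,0],
    [255,0.75,0,-1.95,0,-0.35,0],
    [255,0.75,0,-1.95,0,-0.35,0],
    [255,0.75,0,-1.95,0,-0.35,0],
  ],
)

```text
t: 12.55
tcp_pos: [0.5664, 0.0007, 0.0973]
tool_rot: [0.876, -0.052, -0.478, -0.029]
force: [-1.9, 5.5, -4.0]
finger_gap: 0.122
```

```bash
python3 -c "
from h import *
from scipy.spatial.transform import Rotation as R
s=manip.sense();print(s['t'],s['tcp_pos'],R.from_quat(s['tool_rot']).as_matrix()[:,2],s['force'],s['finger_gap'],np.abs(s['qd']).max())
a=cv2.resize(manip.snapshot('side')[190:290,250:370,::-1],None,fx=4,fy=4)
cv2.imwrite('pics/s6.png',a)
b=cv2.resize(manip.snapshot('scene')[170:270,280:360,::-1],None,fx=4,fy=4);cv2.imwrite('pics/s6.png',np.hstack([a,b]))"
```

```text
12.55 [0.5663719  0.00071357 0.09725871] [-0.834695    0.10129698 -0.54131615] [-1.87360735  5.5291223  -4.02010653] 0.12182741886497807 0.0016748583732095518
```

View pics/s6.png

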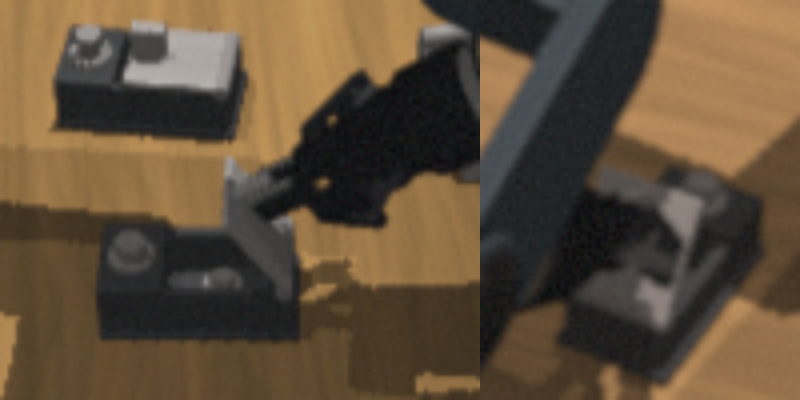

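The side view shows the middle cover standing at about 1 rad. The lock-nut pocket is exposed, the fin is between the fingers, the left cover is shut and the arm is still. I'm handing it in now.

```bash
python3 -c "
from station import manip
print(manip.sign_off())"
```

```text
the job is handed in; nothing more can be done
None
```

The loose mount is the middle one. I handed the job in with its cover held open by the gripper; the hand-in gave no verdict.

- **Taps:** I tapped the bolts left, middle, right. The left bolt held at 13 N and the right at 12.5 N without moving. The middle one sank 6 mm under about 1.7 N to a firm stop.
- **Cover:** I pinched the middle fin with the grip set to 60 N and swung the cover up along its hinge arc.
- **Last checks:** At t = 12.6 s the tool was tilted 57° (1.0 rad), and the side view showed the cover at about that angle. The fin was between the fingers (gap 0.12) and the arm was still. I judged the cover's angle from the tool tilt and that picture, since the state gives no joint reading for it.
- **Not re-checked:** The left cover was visibly shut in the last picture. The right cover and the bystanders were not in the final crops. I only tapped the right bolt, and I felt no unexpected contact. The last force reading was about 7 N at the wrist from holding the cover.

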